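Fit the setting knob to the load box and set it to the green mark

TASK

Lift the red knob out of the black kit block, turn it so that the flat on its shaft matches the D-shaped hole of the load box's metal hub, and push it in until it sits fully home on the hub. Then turn the knob clockwise until its white pointer line points at the green mark, and let go. Leave the grey knob, the circuit board, the speaker and the screwdriver where they are.

Things in the scene. Friction and masses are not known exactly. Their poses are not given: they have to be found in the camera images.
- red_knob_grip (a point): Red pointer knob, 90 g, upright in one well. Point: on its axis in the bar grip (38 mm long along its x, 16 wide, 36 tall), 12 mm below the bar's top, 24 above the flange (38 mm across, 5 thick). Pinch here across the 16 mm; fingers reaching over 24 mm below hit the flange. +x: to the end with the white pointer line (on top and end face); z up.
- red_knob_foot (a point): Foot of the red knob's steel D-shaft, on the axis, 65 mm below red_knob_grip. Shaft 20 mm in diameter, 36 mm long from the flange's underside, foot chamfered 2 mm. Its flat, 5 mm from the axis, faces the knob's +x, the way the pointer line points. At the start the shaft hangs in a kit block well with the flange resting on the block's top.
- hub_bore (a point): Metal hub on the load box, 12-sided, 46 mm across, turning about the vertical. Point: on its axis at its top face. D-hole right through, 30 mm deep, open below: 21.6 mm diameter, flat 5.8 mm from the axis (0.8 mm to spare all round; the knob has up to 0.25 rad of play). +x: to the flat (brass lip, white line); z up. With the knob home the flange rests on the hub, red_knob_grip 29 mm above this point.
- hub (a joint): Angle of the hub in the load box, rad: 0 when the hole's flat faces the green mark, growing anticlockwise seen from above; stops at -1.0 and 1.6. Starts between 0.55 and 1.3. Turns against light friction (0.05 N m) and stays where it is left.
- box_top (a point): Load box: fixed light instrument case 150 mm (x) by 130 mm (y) by 80 mm high with a black ring and scale ticks around the hub. The point is the middle of its top face, on the hub's axis, 6 mm below the hub's top. +x points from the hub to the bright green mark on the top, which is a bar from 39 to 63 mm from the axis.
- kit_top (a point): Black kit block, fixed, 70 mm (x) by 170 mm (y) by 45 mm high. The point is the middle of its top face. Two round wells 25 mm across and 40 mm deep at 50 mm either way along y; one holds the red knob, the other the grey.
- grey_knob_grip (a point): Spare knob of the same shape in grey with a round shaft 18 mm in diameter, in the other well: leave alone. Point as for the red knob.
- board: Green circuit board with parts on it, 60 x 36 mm, 12 mm high, loose on the bench: leave alone. Origin at the centre of its underside.
- speaker: Small black loudspeaker, 56 mm across, 30 mm high, loose on the bench: leave alone. Origin at the centre of its underside.
- screwdriver: Screwdriver lying loose on the bench: leave alone. Handle towards its own -x.
Not all that is in view belongs to the job. Of the things that look like the part that bears hub_bore, the middle-sized one is meant.

How it is judged (in metres and radians):
On the way, in this order (a step that is already met when the one before it is completed fails the run):
1. the red knob's shaft is through the hub, flange down on it (z of red_knob_grip in the frame of hub_bore below 0.0315 m and horizontal distance between red_knob_grip and hub_bore below 0.004 m and angle between red_knob_grip's own z axis and vertical below 0.08 rad), for 0.2 s.
2. the knob, still home, points at the green mark (all of step 1 and angle between the x axis of red_knob_grip and the x axis of box_top, either way round below 0.17 rad), for 0.2 s.
At the end, for the whole second after the job is handed in: The red knob sits fully home in the hub (flange within 2.5 mm of the hub's top, axis within 4 mm, upright within 0.08 rad), released and at rest, its pointer within 0.17 rad (10 degrees) of the green mark, the hub turned with it (within 0.45 rad, which allows for the shaft's play) (all of step 2 and value of joint hub between -0.45 and 0.45 rad and velocity of joint hub between -0.05 and 0.05 rad/s); the robot touches nothing.
It fails at once if the grey knob is moved more than 20 mm (distance of grey_knob_grip from where it was at the start of the episode above 0.02 m).
It fails at once if the circuit board is moved more than 20 mm (distance of board from where it was at the start of the episode above 0.02 m).
It fails at once if the speaker is moved more than 20 mm (distance of speaker from where it was at the start of the episode above 0.02 m).
It fails at once if the screwdriver is moved more than 20 mm (distance of screwdriver from where it was at the start of the episode above 0.02 m).
It also fails if it takes over 50 s, if anything falls off the work surface, if the arm or the gripper's body presses on something with over 40 N, if the wrist force passes 120 N, or if a joint passes its speed limit or range.

ROBOT

A 6-joint arm with a two-finger parallel gripper is mounted at the origin on the work surface. World frame = base frame: x ahead of the robot, y to its left, z up, the work surface at z = 0. Lengths are in mm, angles in degrees, forces in N, time in s.
With the tool pointing down it reaches from about 300 to 850 mm from the base axis. Payload 4.2 kg.
Tool frame: the origin (TCP) lies at the very end of the fingers, on their centre line; the grasp point (between the pads) lies 19 mm behind it; z points along the fingers, y is the line along which they close (so a half turn about z gives the same grasp; the last joint's range is limited). The gripper opens to 91 mm and grips with 3 to 60 N. Pads are 32 mm wide; open, the fingers measure 118 mm over their backs; the gripper's body (76 mm by 178 mm) begins 60 mm behind the grasp point.
Start: joints at [66.177, 18.312, 89.639, -0, 72.044, -1.146], TCP at [221.694, 530.565, 176.676] pointing down, gripper open.
Joint ranges: [-177.97, 177.97], [-48.28, 115.42], [12.27, 149.76], [-77.06, 257.06], [2.81, 150.46], [-146.56, 146.56]. Speed limits (degrees/s): [147.25, 147.25, 180, 180, 180, 180].

INTERFACE

Orientations are given as [roll, pitch, yaw] about the fixed x, y, z axes, in that order (R = Rz(yaw) Ry(pitch) Rx(roll)).
In Python, from workcell import * gives the robot as it stands.
- The arm moves only by the tool move_arm, never from a script. Its argument "motion" is a list of rows, each a list of 3 entries, a list of its own where there are three numbers: the finger opening in mm, from 0 to 91.2, then the shift along the world's x, y, z in units of 25 mm (1.0 is 25 mm), then the turn, a rotation vector about the world's x, y, z in units of 4 degrees (1.0 is 4 degrees). In form: [[grip, [x, y, z], [ax, ay, az]], ...]. A call has 1 to 20 rows; each row shifts and turns the commanded pose from where the row before left it; what a row does not reach is not made up. A row lasts 1/12 s, in which the tool goes at most 41.7 mm and 7.16 degrees, less where a joint would pass 70% of its speed; a pose out of reach is approached as far as the arm can. A call with a number of a shift or a turn outside -1 to 1 is refused whole. A call with a gripper value outside its range is refused whole. The fingers move at their own pace and stop on an object; "grip_force" is the grip in N (left out, the last holds). Time passes only in rows, so rows that do not move let the fingers close. It gives the time, the measured TCP pose, the force, the opening and the grip force at its end, in the units of the state.
- state(): the state, without advancing time (a new reading comes with each control period).
- grab_frame(name): name is "side" or "top" or "wrist"; returns the picture (420x560x3 uint8, blue, green, red); there is no depth.
- camera_info(name): a dict with "fx", "fy", "cx", "cy" (pixels), "rvec" (rotation vector, rad) and "tvec" (3), from world to camera coordinates, as OpenCV has them. Camera axes: x right, y down, z forward; pixel columns grow to the right and rows downward; lengths in mm; the calibration is good to about 2 mm. A picture is of the moment at which its call begins: read the wrist's pose just before it. camera_info takes no time and is no camera call; for the wrist camera it gives the pose at the moment of the call.
- job_done(): hands the job in; it is judged then, once.
The state is a dict: "time_s": time; "qpos": joint angles; "qvel": joint speeds; "effort": joint torques, N m; "ee_pos": TCP position; "ee_rot": TCP orientation; "force": force on the tool from outside, world axes, zero at the start; "torque": the same for the moment, N m; "gripper_width": finger opening in mm; "gripper_force": force on a finger pad.
Only numpy, scipy, OpenCV 4.12 (cv2) and the standard library are available. Lean on these libraries where they do the work, as an engineer would, in place of code of your own. Each camera call takes 0.05 s, during which the arm holds its last target. There are 200 camera calls.

## Working session

There is one attempt and no reset: what is moved stays moved. The work goes in short steps, Python scripts to look and compute and a tool call to move; the robot and the scene stay as the last step left them, time stands still between calls to the robot, and variables do not carry over. Pictures are saved under pics/ and viewed, at most 10 in all, crops included, and the job is handed in when it is done.

Besides the shell and the picture viewer there is one more tool, called after ">>>" as name([rows], argument=value, ...), one row to a line, values as JSON. move_arm: Moves the arm, as the interface text tells. Shifts and turns lie within -1 to 1; 1 stands for 25 mm of shift or 4 degrees of turn. Its arguments: {"type":"object","properties":{"motion":{"type":"array","items":{"type":"array"}},"grip_force":{"type":"number"}},"required":["motion"]}

```bash
mkdir -p pics; python3 - <<'E'
from workcell import *
import cv2,numpy as np
a=grab_frame("top");b=grab_frame("side")
cv2.imwrite("pics/top.png",cv2.resize(a,(800,600)));cv2.imwrite("pics/side.png",cv2.resize(b,(800,600)))
cv2.imwrite("raw_top.png",a);cv2.imwrite("raw_side.png",b)
for n in("top","side","wrist"):print(n,camera_info(n))
s=state();print(s)
E
```

```text
top {'fx': 471.81843699241085, 'fy': 471.81843699241085, 'cx': 288.43918781363277, 'cy': 210.19127411684985, 'rvec': array([ 2.1725856 , -2.17699746,  0.13793814]), 'tvec': array([ -67.20240314,  508.62778623, 1060.53222701])}
side {'fx': 404.0432477168977, 'fy': 404.0432477168977, 'cx': 281.50513822873694, 'cy': 205.21614689107548, 'rvec': array([ 0.98798628, -2.25451882,  1.21827355]), 'tvec': array([308.34183276, 273.21478756, 601.97582728])}
wrist {'fx': 296.4131734397992, 'fy': 296.4131734397992, 'cx': 275.10991162373443, 'cy': 208.15149493281461, 'rvec': array([-2.40303338, -1.60208351, -0.23528575]), 'tvec': array([-574.26937179,  -32.77931614,  391.64128613])}
{'time_s': 0.1, 'qpos': array([ 6.61755617e+01,  1.83485911e+01,  8.96977747e+01, -2.38631807e-03,
        7.20434404e+01, -1.14554746e+00]), 'qvel': array([-0.04163817, -0.12260067, -0.18995714,  0.02198617,  0.01117271,
        0.00624266]), 'effort': array([-9.99013241e-05, -4.13334239e+01, -2.32509792e+01,  7.28477840e-02,
        4.22315940e-02, -6.30766931e-05]), 'ee_pos': array([221.51084289, 530.08600724, 175.90936929]), 'ee_rot': array([-1.79910166e+02,  4.73044158e-04,  1.57321847e+02]), 'force': array([ 0.32400853, -0.28517191,  0.16883453]), 'torque': array([ 0.03358392,  0.04517318, -0.01527572]), 'gripper_force': 0.0, 'gripper_width': 91.10000668246809}
```

View pics/top.png

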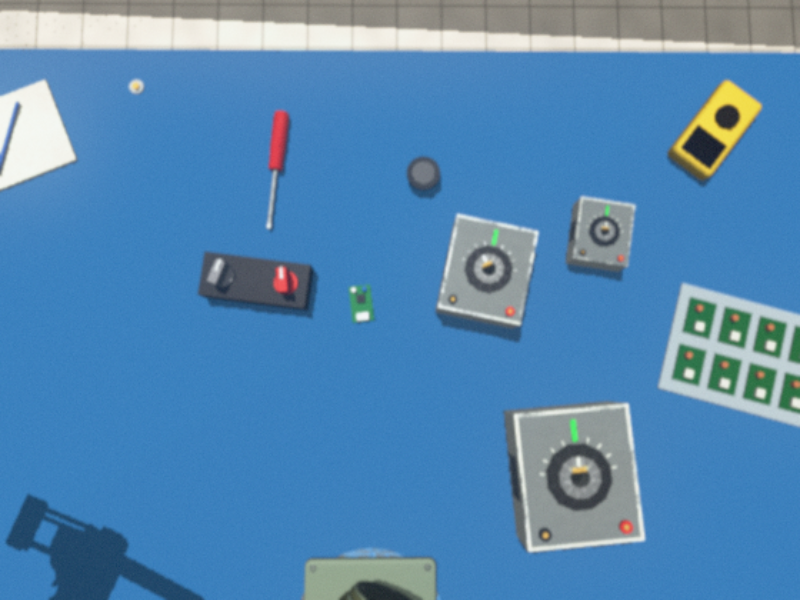

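View pics/side.png

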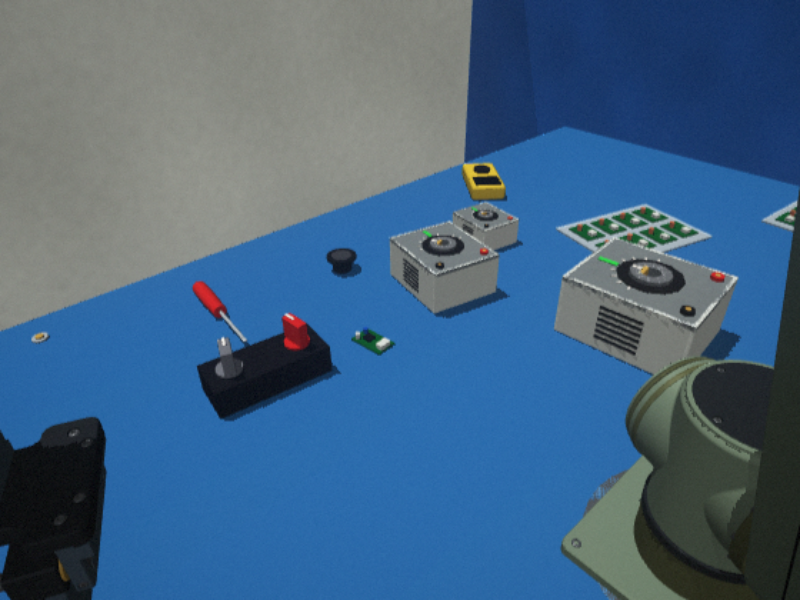

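Three load boxes carry hubs: view pixel (488,268) is the middle-sized one, (604,231) is smaller and (578,477) larger. So (488,268) is the one meant. The red knob stands at (285,278), in the right well.

```bash
cat > h.py <<'E'
import cv2,numpy as np
from workcell import *
from scipy.spatial.transform import Rotation as R
def unproj(ci,uv,z):
    r=cv2.Rodrigues(np.array(ci["rvec"]))[0];t=np.array(ci["tvec"])
    d=r.T@np.array([(uv[0]-ci["cx"])/ci["fx"],(uv[1]-ci["cy"])/ci["fy"],1]);c=-r.T@t
    return c+d*(z-c[2])/d[2]
def proj(ci,P):
    K=np.array([[ci["fx"],0,ci["cx"]],[0,ci["fy"],ci["cy"]],[0,0,1]])
    return cv2.projectPoints(np.float64(P).reshape(-1,3),np.array(ci["rvec"]),np.array(ci["tvec"]),K,None)[0].reshape(-1,2)
E
python3 - <<'E'
from h import *
a=cv2.imread("raw_top.png");ci=camera_info("top")
A=cv2.resize(a[140:240,295:390],(570,600),interpolation=3)[:, :475]
B=cv2.resize(a[165:225,170:225],(320,349),interpolation=3)
c=np.zeros((600,800,3),np.uint8);c[:,:475]=A;c[:349,480:]=B;cv2.imwrite("pics/crop1.png",c)
h=cv2.cvtColor(a,cv2.COLOR_BGR2HSV)
g=cv2.inRange(h,(45,140,150),(75,255,255));g[:,:330]=0
n,l,s,ce=cv2.connectedComponentsWithStats(g)
for i in range(1,n):
  if s[i,4]>8:print("green",ce[i],s[i,4],unproj(ci,ce[i],80))
for n_,uv,z in(("hub",(341.6,187.6),86),("knob",(199.5,194.6),86),("grey",(153,190),86),("board",(253,212),6),("spk",(297,122),15)):print(n_,unproj(ci,uv,z))
E
```

```text
green [346.   165.75] 16 [ 602.17437378 -195.60782169   80.        ]
green [401.35555556 301.2       ] 45 [ 304.78617766 -310.72166847   80.        ]
hub [ 552.09167276 -184.25025617   86.        ]
knob [536.66590224 127.03168771  86.        ]
grey [546.83728059 228.33165373  86.        ]
board [506.69037286  14.65749307   6.        ]
spk [721.38730877 -89.54168203  15.        ]
```

View pics/crop1.png

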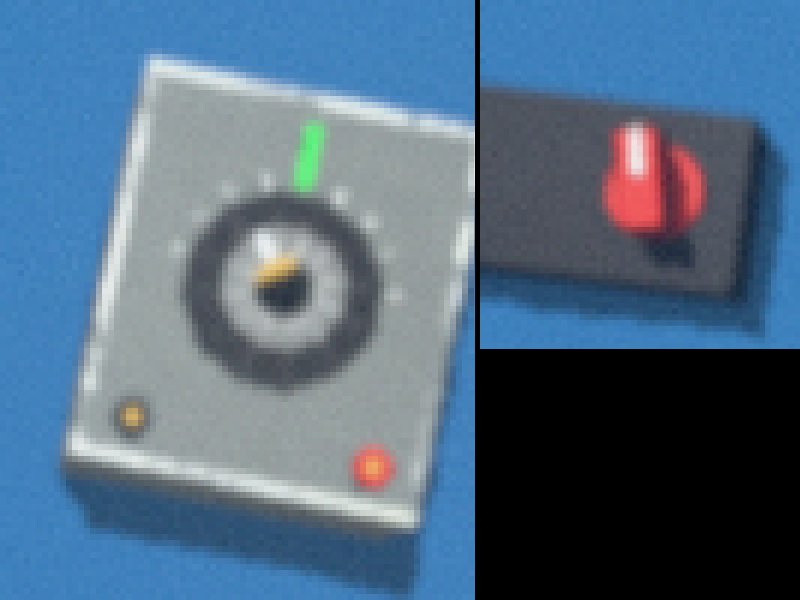

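The middle box's hub is at crop (283,290), with brass lip and white line up-left and the green mark at (310,157). The knob's pointer looks roughly along +x. I'll approach the knob and take a closer look with the wrist camera.

>>> move_arm([
  [91,[0.75,-1,0.1],[0,0,0.35]],
  [91,[0.75,-1,0.1],[0,0,0.35]],
  [91,[0.75,-1,0.1],[0,0,0.35]],
  [91,[0.75,-1,0.1],[0,0,0.35]],
  [91,[0.75,-1,0.1],[0,0,0.35]],
  [91,[0.75,-1,0.1],[0,0,0.35]],
  [91,[0.75,-1,0.1],[0,0,0.35]],
  [91,[0.75,-1,0.1],[0,0,0.35]],
  [91,[0.75,-1,0.1],[0,0,0.35]],
  [91,[0.75,-1,0.1],[0,0,0.35]],
  [91,[0.75,-1,0],[0,0,0.35]],
  [91,[0.75,-1,0],[0,0,0.35]],
  [91,[0.75,-1,0],[0,0,0.35]],
  [91,[0.75,-1,0],[0,0,0.35]],
  [91,[0.75,-1,0],[0,0,0.35]],
  [91,[0.75,-1,0],[0,0,0.35]],
  [91,[0.5,0,0],[0,0,0]],
  [91,[0,0,0],[0,0,0]],
])

```text
time_s: 1.6
ee_pos: [536.2, 129.2, 200.9]
ee_rot: [180.0, 0.0, 179.5]
force: [-0.1, -0.2, 0.4]
gripper_width: 90.9
gripper_force: 0.0
```

```bash
python3 - <<'E'
from h import *
s=state();ci=camera_info("wrist");a=grab_frame("wrist");cv2.imwrite("raw_w1.png",a)
cv2.imwrite("pics/w1.png",a)
print(s["ee_pos"],s["ee_rot"],s["time_s"]);r=cv2.Rodrigues(ci["rvec"])[0];print(ci["rvec"],ci["tvec"],-r.T@ci["tvec"],r[2])
print(proj(ci,[[537,127,86],[537,127,74],[537,127,50]]))
E
```

```text
[536.15856206 129.1621096  200.92078242] [1.79999835e+02 1.40970320e-02 1.79543144e+02] 1.6
[-2.07092618 -2.05619962 -0.30451092] [-133.07380148 -551.76084031  260.38782117] [453.78785241 129.62785255 408.9299253 ] [ 0.2892342  -0.00144755 -0.95725727]
[[273.11663657 195.93571877]
 [273.17670232 193.35806395]
 [273.28557374 188.68596849]]
```

View pics/w1.png

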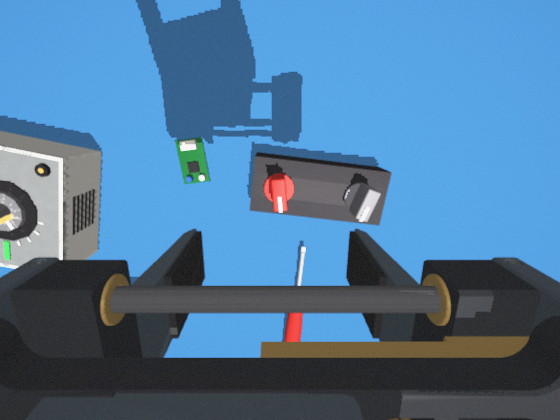

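The wrist view shows the red knob at about (279,188), with its pointer towards (280,208), and the grey knob at (362,198). I'll fit the knob's known shape to the red silhouette in both pictures, and fit the kit block at the same time as a check.

```bash
cat >> h.py <<'E'
def knobpts(x,y,yaw,zg):
    c,s=np.cos(yaw),np.sin(yaw);M=np.array([[c,-s],[s,c]])
    bar=[[i,j,k] for i in(-19,19) for j in(-8,8) for k in(-24,12)]
    t=np.linspace(0,2*np.pi,40);fl=[[19*np.cos(q),19*np.sin(q),k] for q in t for k in(-29,-24)]
    f=lambda P:np.c_[np.array(P)[:,:2]@M.T+[x,y],np.array(P)[:,2]+zg]
    return f(bar),f(fl)
def fitknob(img,ci,x0,zg,S=6,roi=40):
    from scipy.optimize import minimize
    u=proj(ci,[[x0[0],x0[1],zg]])[0].astype(int);o=u-roi
    im=img[o[1]:o[1]+2*roi,o[0]:o[0]+2*roi]
    h=cv2.cvtColor(cv2.resize(im,None,fx=S,fy=S,interpolation=cv2.INTER_CUBIC),cv2.COLOR_BGR2HSV)
    m=((cv2.inRange(h,(0,110,60),(12,255,255))|cv2.inRange(h,(168,110,60),(180,255,255)))>0).astype(np.uint8)
    n,l,s,_=cv2.connectedComponentsWithStats(m);m=(l==1+np.argmax(s[1:,4])).astype(np.uint8)
    cs=cv2.findContours(cv2.morphologyEx(m,cv2.MORPH_CLOSE,np.ones((3*S,3*S))),0,2)[0];m=cv2.drawContours(m*0,cs,-1,1,-1)
    def rend(p):
        r=np.zeros_like(m)
        for P in knobpts(p[0],p[1],p[2]/50,zg):
            q=((proj(ci,P)-o+.5)*S-.5)*16
            cv2.fillConvexPoly(r,cv2.convexHull(q.astype(np.int32)),1,shift=4)
        return r
    def cost(p):
        r=rend(p);return 1-(r&m).sum()/max((r|m).sum(),1)
    best=min((minimize(cost,[x0[0],x0[1],50*w],method="Nelder-Mead",options=dict(initial_simplex=[[x0[0],x0[1],50*w],[x0[0]+5,x0[1],50*w],[x0[0],x0[1]+5,50*w],[x0[0],x0[1],50*w+10]])) for w in(x0[2]-.3,x0[2],x0[2]+.3)),key=lambda r:r.fun)
    return best.x[:2],np.degrees(best.x[2]/50),best.fun
E
python3 - <<'E'
from h import *
print(fitknob(cv2.imread("raw_top.png"),camera_info("top"),[537,127,0],74,S=8,roi=25))
print(fitknob(cv2.imread("raw_w1.png"),camera_info("wrist"),[537,127,0],74))
# red hub direction from top image
ci=camera_info("top")
H=np.array([unproj(ci,(295+u/6-.4,140+v/6-.4),z)[:2] for u,v,z in((284,290,82),(283,290,86),(262,242,86),(278,272,86),(314,128,80),(305,188,80))])
print(H)
d=lambda a,b:np.degrees(np.arctan2(*(H[b]-H[a])[::-1]))
print("green",d(5,4),d(0,4),"hub line",d(1,2))
E
```

```text
(array([535.71091311, 133.01365102]), np.float64(10.465991782381623), np.float64(0.17847953216374268))
(array([534.82321844, 134.64348348]), np.float64(4.866266996860675), np.float64(0.1095128921830345))
[[ 551.97511251 -185.51046319]
 [ 551.3502651  -184.60646078]
 [ 569.17312709 -177.14783295]
 [ 558.02670629 -182.86959942]
 [ 613.07663474 -197.86823778]
 [ 590.47090232 -194.156035  ]]
green -9.3256004439293 -11.433828419923637 hub line 22.708653812988906
```

>>> move_arm([
  [91,[-0.5,0,-0.8],[0,0,0]],
  [91,[-0.5,0.2,-0.8],[0,0,0]],
  [91,[-0.5,0,-0.8],[0,0,0]],
  [91,[0,0,0],[0,0,0]],
  [91,[0,0,0],[0,0,0]],
])

```text
time_s: 2.07
ee_pos: [495.2, 136.1, 141.4]
ee_rot: [-180.0, -0.1, 179.8]
force: [1.1, 0.7, -0.1]
gripper_width: 90.6
gripper_force: 0.0
```

```bash
python3 - <<'E'
from h import *
s=state();ci=camera_info("wrist");a=grab_frame("wrist");cv2.imwrite("raw_w2.png",a)
p,w,c=fitknob(a,ci,[535,134,.1],74);print(s["ee_pos"],p,w,c)
S=8;u=proj(ci,[[*p,74]])[0].astype(int);o=u-[50,37]
im=cv2.resize(a[o[1]:o[1]+74,o[0]:o[0]+100],None,fx=S,fy=S,interpolation=3)
for P in knobpts(*p,np.radians(w),74):
    cv2.polylines(im,[cv2.convexHull(((proj(ci,P)-o+.5)*S).astype(np.int32))],True,(0,255,255),1)
cv2.imwrite("pics/w2.png",im);print(o)
E
```

```text
[495.21447093 136.12921938 141.41860903] [536.96838629 133.75346305] 5.125278817052259 0.10411529150924193
[222 210]
```

View pics/w2.png

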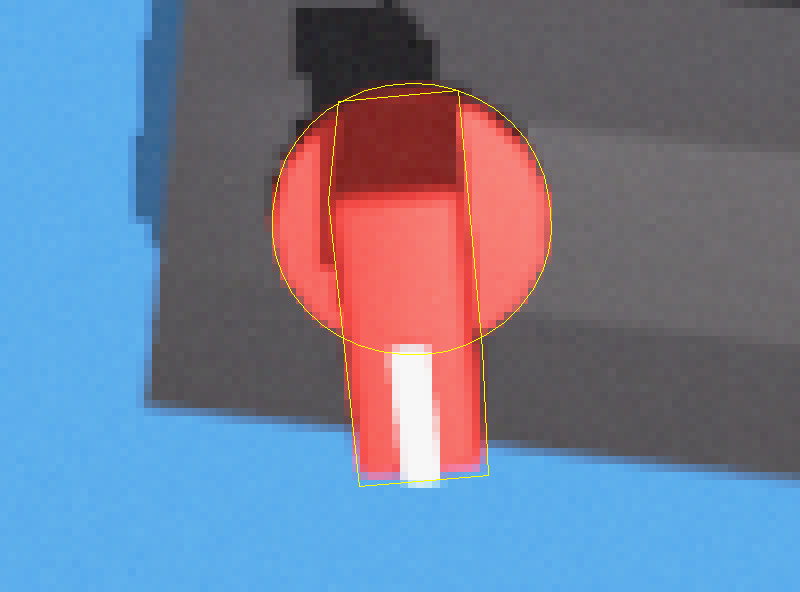

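The overlay fits: knob axis at about (537, 133.7), pointer yaw about +5°. I'll turn 5° to match, descend and grip.

>>> move_arm([
  [91,[0.84,-0.05,0],[0,0,0.65]],
  [91,[0.84,-0.05,0],[0,0,0.65]],
  [91,[0,0,-0.7],[0,0,0]],
  [91,[0,0,-0.7],[0,0,0]],
  [91,[0,0,-0.7],[0,0,0]],
  [91,[0,0,-0.7],[0,0,0]],
  [91,[0,0,-0.54],[0,0,0]],
  [91,[0,0,0],[0,0,0]],
  [10,[0,0,0],[0,0,0]],
  [10,[0,0,0],[0,0,0]],
  [10,[0,0,0],[0,0,0]],
  [10,[0,0,0],[0,0,0]],
  [10,[0,0,0],[0,0,0]],
  [10,[0,0,0],[0,0,0]],
  [10,[0,0,0],[0,0,0]],
  [10,[0,0,0],[0,0,0]],
], grip_force=40)

```text
time_s: 3.45
ee_pos: [538.7, 133.1, 58.3]
ee_rot: [180.0, 0.0, -175.1]
force: [0.4, 0.1, -0.2]
gripper_width: 40.5
gripper_force: 0.0
```

>>> move_arm([
  [10,[0,0,0],[0,0,0]],
  [10,[0,0,0],[0,0,0]],
  [10,[0,0,0],[0,0,0]],
  [10,[0,0,0],[0,0,0]],
  [10,[0,0,0],[0,0,0]],
  [10,[0,0,0],[0,0,0]],
])

```text
time_s: 3.95
ee_pos: [538.7, 133.1, 58.1]
ee_rot: [180.0, -0.0, -175.1]
force: [-0.3, -0.9, 0.2]
gripper_width: 10.3
gripper_force: 0.0
```

Width 10.3 mm with no force means nothing is gripped. I'll look.

```bash
python3 - <<'E'
from h import *
s=state();print(s["gripper_width"],s["gripper_force"],s["ee_pos"])
a=grab_frame("wrist");b=grab_frame("side");t=grab_frame("top")
cv2.imwrite("raw_w3.png",a);cv2.imwrite("raw_t3.png",t);cv2.imwrite("raw_s3.png",b)
c=np.zeros((600,800,3),np.uint8)
c[:300,:400]=cv2.resize(a,(400,300));c[:300,400:]=cv2.resize(t[140:240,130:264],(400,300))
c[300:,:400]=cv2.resize(b[190:310,120:280],(400,300))
c[300:,400:]=cv2.resize(a[190:340,180:380],(400,300))
cv2.imwrite("pics/p3.png",c)
E
```

```text
10.280067865817156 0.0 [538.68675341 133.07239153  58.12855727]
```

View pics/p3.png

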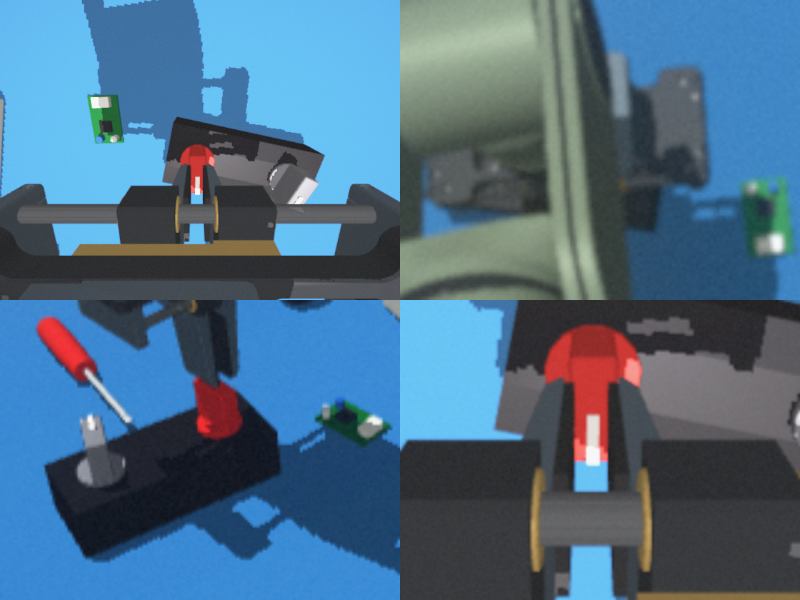

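```bash
python3 - <<'E'
from h import *
ci=camera_info("side");r=cv2.Rodrigues(ci["rvec"])[0];print("campos",-r.T@ci["tvec"])
for P in ([538.7,133.1,58],[538.7,133.1,100],[537,133.7,86],[537,133.7,45],[557,133,58],[570,133,58]):
  p=proj(ci,P)[0];print(P,p,(p-[120,190])*2.5+[0,300])
print(fitknob(cv2.imread("raw_side.png"),ci,[537,130,.1],74))
ct=camera_info("top");t=cv2.imread("raw_top.png")
h=cv2.cvtColor(t,cv2.COLOR_BGR2HSV);m=cv2.inRange(h,(0,120,80),(12,255,255))|cv2.inRange(h,(168,120,80),(180,255,255))
m[:,:185]=0;m[:,215:]=0;m[:180]=0;m[215:]=0;ys,xs=np.nonzero(m);print(xs.min(),xs.max(),ys.min(),ys.max(),proj(ct,[[537,133.7,86],[537,133.7,50]]))
E
```

```text
campos [-58.56191064 464.02118448 559.77740717]
[538.7, 133.1, 58] [206.81625522 234.51947432] [217.04063806 411.2986858 ]
[538.7, 133.1, 100] [204.51105587 217.74075018] [211.27763967 369.35187546]
[537, 133.7, 86] [205.51187911 223.91525849] [213.77969776 384.78814622]
[537, 133.7, 45] [207.72020321 240.01848337] [219.30050803 425.04620841]
[557, 133, 58] [201.95130368 230.61859586] [204.87825919 401.54648964]
[570, 133, 58] [198.54609926 227.92493479] [196.36524815 394.81233697]
(array([538.58938737, 132.9047393 ]), np.float64(-1.410551083526998), np.float64(0.06298885581781688))
191 208 187 204 [[196.43856197 194.449592  ]
 [199.22814163 196.69303118]]
```

```bash
python3 - <<'E'
from h import *
b=cv2.imread("raw_s3.png");cv2.imwrite("pics/s3.png",cv2.resize(b[195:285,170:270],(800,600)[:2] and (660,594),interpolation=3))
ci=camera_info("wrist");print(proj(ci,[[537,133.7,86],[538.7,133.1,58],[538.7,133.1,77]]))
E
```

```text
[[276.2631635  246.24762594]
 [275.10771214 232.92582287]
 [275.12559135 243.06836396]]
```

View pics/s3.png

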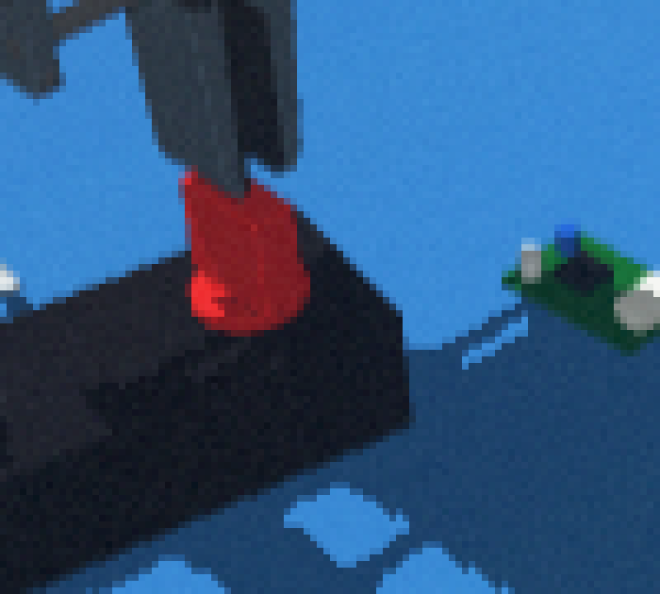

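The side view shows the fingertips ending at about the bar's top (crop (235,192)), roughly 30 mm above the reported TCP height. The knob model was also slightly too big in the wrist view, which agrees. I'll quantify the height offset from the existing pictures.

```bash
python3 - <<'E'
from h import *
# wrist pic w2: vary knob height below camera; camera pose at w2 = now's pose shifted (same yaw bar 5 deg) -> recompute from ee change
s=state();ci=camera_info("wrist");r=cv2.Rodrigues(ci["rvec"])[0];c=-r.T@ci["tvec"]
Rz=R.from_euler("z",-5.1,degrees=True).as_matrix()
r2=r@Rz.T;c2=np.array([495.2,136.1,141.4])+Rz@(c-s["ee_pos"])
ci2=dict(ci,rvec=cv2.Rodrigues(r2)[0],tvec=-r2@c2)
a=cv2.imread("raw_w2.png")
for zg in(74,64,54,44,34):
  print(zg,fitknob(a,ci2,[537,134,.1],zg))
cs=camera_info("side");b=cv2.imread("raw_side.png")
for zg in(94,84,74,64,54,44):print("side",zg,fitknob(b,cs,[537+(74-zg)*.8,134-(74-zg)*.4,.1],zg))
for x in(525,540,555):
 for z in (58,75,90):print(x,z,proj(cs,[[x,141,z],[x,125,z]]).round(1).tolist())
E
```

```text
74 (array([537.12461655, 133.72272401]), np.float64(5.456778712752079), np.float64(0.10460383502170767))
64 (array([540.77197083, 133.38757143]), np.float64(6.528949142316332), np.float64(0.11531221677395365))
54 (array([544.23856527, 132.86397631]), np.float64(8.911798971604632), np.float64(0.1566708039624365))
44 (array([547.87342517, 132.43620518]), np.float64(10.70706664025635), np.float64(0.19657555246338532))
34 (array([550.8813014 , 132.74986798]), np.float64(48.887768795043065), np.float64(0.2251759186864738))
side 94 (array([516.17435968, 145.48459387]), np.float64(-4.835965213884636), np.float64(0.11274349052272581))
side 84 (array([527.2988211 , 139.21605815]), np.float64(-2.84295305602644), np.float64(0.0875882946518668))
side 74 (array([538.54835387, 132.91260777]), np.float64(-1.319540241416448), np.float64(0.06286347272223758))
side 64 (array([550.0393068 , 126.56361554]), np.float64(0.09690417296629518), np.float64(0.04571550074420583))
side 54 (array([561.837081  , 120.03382772]), np.float64(2.4595924593732668), np.float64(0.03784717225500067))
side 44 (array([573.16171813, 113.43303225]), np.float64(3.3470199318101814), np.float64(0.0472904256864739))
525 58 [[207.3, 239.1], [213.9, 235.8]]
525 75 [[206.4, 232.4], [213.0, 229.1]]
525 90 [[205.5, 226.3], [212.3, 223.1]]
540 58 [[203.2, 235.8], [209.8, 232.6]]
540 75 [[202.2, 229.1], [208.9, 226.0]]
540 90 [[201.4, 223.1], [208.1, 220.0]]
555 58 [[199.2, 232.6], [205.7, 229.5]]
555 75 [[198.2, 226.0], [204.8, 222.9]]
555 90 [[197.3, 220.0], [204.0, 216.9]]
```

Knob corners agree between the side, wrist and top views, so the knob pose is right. The fingertips, though, sit about 35 mm above the reported TCP. In w1 they are about 145 px apart for a 91 mm opening, which puts them 186 mm from the camera instead of 220. So the real tip is about 35 mm higher than reported. I'll open, go 29 mm lower and regrip, watching the force.

>>> move_arm([
  [40,[0,0,0],[0,0,0]],
  [40,[0,0,0],[0,0,0]],
  [40,[0,0,0],[0,0,0]],
  [40,[0,0,0],[0,0,0]],
  [40,[0,0,0],[0,0,0]],
  [40,[0,0,0],[0,0,0]],
])

```text
time_s: 4.6
ee_pos: [538.7, 133.0, 58.2]
ee_rot: [180.0, 0.0, -175.1]
force: [0.8, 0.5, 0.0]
gripper_width: 40.2
gripper_force: 0.0
```

>>> move_arm([
  [40,[0,0,-0.3],[0,0,0]],
  [40,[0,0,-0.3],[0,0,0]],
  [40,[0,0,-0.3],[0,0,0]],
  [40,[0,0,-0.3],[0,0,0]],
  [40,[0,0,0],[0,0,0]],
])

```text
time_s: 5.02
ee_pos: [537.1, 132.7, 26.0]
ee_rot: [-180.0, -0.2, -175.1]
force: [-0.2, -0.6, -0.2]
gripper_width: 39.8
gripper_force: 0.0
```

>>> move_arm([
  [10,[0,0,0],[0,0,0]],
  [10,[0,0,0],[0,0,0]],
  [10,[0,0,0],[0,0,0]],
  [10,[0,0,0],[0,0,0]],
  [10,[0,0,0],[0,0,0]],
  [10,[0,0,0],[0,0,0]],
  [10,[0,0,0],[0,0,0]],
])

```text
time_s: 5.6
ee_pos: [539.0, 133.2, 28.5]
ee_rot: [180.0, 0.0, -175.1]
force: [0.4, 0.5, 1.4]
gripper_width: 16.1
gripper_force: 40.0
```

Gripped: 16.1 mm and 40 N. I'll lift and carry it to a viewpoint beside the hub.

>>> move_arm([
  [10,[0,0,0.4],[0,0,0]],
  [10,[0,0,0.7],[0,0,0]],
  [10,[0,0,1],[0,0,0]],
  [10,[0,0,1],[0,0,0]],
  [10,[0,0,0.9],[0,0,0]],
  [10,[0.06,-0.5,0],[0,0,0]],
  [10,[0.14,-0.9,0],[0,0,0]],
  [10,[0.14,-1,0],[0,0,0]],
  [10,[0.14,-1,0],[0,0,0]],
  [10,[0.14,-1,0],[0,0,0]],
  [10,[0.14,-1,0],[0,0,0]],
  [10,[0.14,-1,0],[0,0,0]],
  [10,[0.14,-1,0],[0,0,0]],
  [10,[0.14,-1,0],[0,0,0]],
  [10,[0.14,-1,0],[0,0,0]],
  [10,[0.14,-0.6,0],[0,0,0]],
  [10,[0.1,-0.3,0],[0,0,0]],
  [10,[0,0,0],[0,0,0]],
  [10,[0,0,0],[0,0,0]],
  [10,[0,0,0],[0,0,0]],
])

```text
time_s: 7.27
ee_pos: [577.4, -123.3, 128.0]
ee_rot: [179.9, -0.0, -175.0]
force: [0.1, 0.3, -0.4]
gripper_width: 15.8
gripper_force: 40.0
```

```bash
python3 - <<'E'
from h import *
s=state();ci=camera_info("wrist");a=grab_frame("wrist");cv2.imwrite("raw_w4.png",a)
np.savez("w4.npz",**{k:np.array(v) for k,v in ci.items()})
u=proj(ci,[[551.7,-184.5,86]])[0];print(s["ee_pos"],s["ee_rot"],s["gripper_width"],s["gripper_force"],u)
o=(u-[60,60]).astype(int).clip(0);im=cv2.resize(a[o[1]:o[1]+150,o[0]:o[0]+200],(800,600),interpolation=3)
cv2.imwrite("pics/w4.png",im);print(o)
E
```

```text
[ 577.36311237 -123.28356015  128.00595345] [ 1.79948840e+02 -3.74058620e-02 -1.75026421e+02] 15.841617391342693 39.999069571495056 [206.46464243 181.3033472 ]
[146 121]
```

View pics/w4.png

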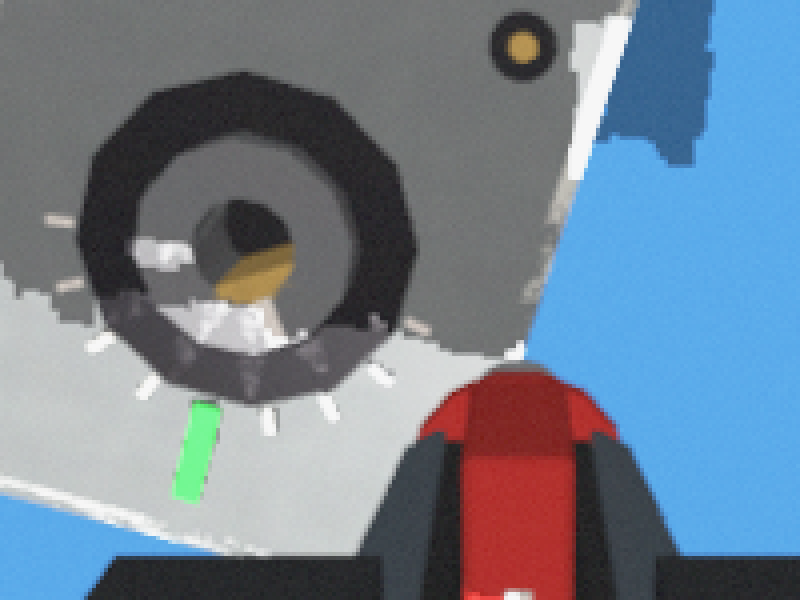

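The hub disc is centred at about (245,246). The flat's top edge runs (225,285)–(293,262), the hub's white line is at (275,320), and the green bar runs (206,405)–(187,500). The knob's flange is seen at (520,370), so it is well held.

```bash
python3 - <<'E'
from h import *
ci={k:(v if v.ndim else float(v)) for k,v in np.load("w4.npz").items()}
W=lambda u,v,z:unproj(ci,(146+(u+.5)/4-.5,121+(v+.5)/4-.5),z)[:2]
ang=lambda d:np.degrees(np.arctan2(d[1],d[0]))
print("disc",W(246,242,86),"hole",W(244,250,86),"ring",W(247,238,81))
C=W(245,247,86)
f=W(225,285,86)-W(293,262,86);print("flat normal",ang([-f[1],f[0]]),ang([f[1],-f[0]]))
print("line",ang(W(275,320,86)-C),"green",ang(W(187,500,80)-W(206,405,80)),ang(W(196,452,80)-C),np.linalg.norm(W(196,452,80)-C))
# held knob pointer check
print(W(545,470,86+30))
t=[proj(ci,[*C,86])]
# box edge directions: right side edge (630,15)-(528,345); 
e=W(528,345,80)-W(630,15,80);print("edge",ang(e))
e=W(240,550,80)-W(0,483,80);print("edge2",ang(e)-90)
E
```

```text
disc [ 551.49486261 -183.93952941] hole [ 553.28192298 -184.32931339] ring [ 551.70543713 -184.80514156]
flat normal 23.74462862244934 -156.25537137755066
line 23.66161433732158 green -9.798100647528644 -12.810792982575684 52.038894078175225
[ 585.99220029 -117.0135669 ]
edge -11.355097912195673
edge2 -12.435357541334596
```

```bash
python3 - <<'E'
from h import *
ci={k:(v if v.ndim else float(v)) for k,v in np.load("w4.npz").items()}
W=lambda u,v,z:unproj(ci,(146+(u+.5)/4-.5,121+(v+.5)/4-.5),z)[:2]
t=np.array([577.36,-123.28]);Rm=R.from_euler("z",-4.97,degrees=True).as_matrix()[:2,:2]
print("foot edge local",Rm@(W(520,362,110)-t))
print("flange bottom-left/right edges",[Rm@(W(*p,144.5)-t) for p in((425,415),(615,415),(475,375),(570,375))])
print("bar base/top back edge",Rm@(W(520,457,185.5)-t))
r=cv2.Rodrigues(ci["rvec"])[0];print(r)
for d in(-3,-2,-1,0,1):
  P=[]
  for q,z,rr in((0,110.5,10),(0,108.5,8),(0,144.5,19)):
    p=t+Rm.T@np.array([d-rr,0]);P.append((proj(ci,[*p,z])[0]-[146,121]+.5)*4-.5)
  p=t+Rm.T@np.array([d-19,0]);P.append((proj(ci,[*p,185.5])[0]-[146,121]+.5)*4-.5)
  print(d,np.round(P,1).tolist())
E
```

```text
foot edge local [-11.60347476   0.48493473]
flange bottom-left/right edges [array([-12.84137598, -15.92423656]), array([-12.85483232,  16.67616722]), array([-20.05795805,  -7.27835908]), array([-20.06553014,   8.85524667])]
bar base/top back edge [-21.60623568   0.23129456]
[[-0.08758692  0.99615575  0.00150244]
 [ 0.9538614   0.08343319  0.28842215]
 [ 0.28718803  0.02669513 -0.95750217]]
-3 [[517.6, 356.0], [517.6, 362.6], [517.9, 364.1], [518.3, 454.3]]
-2 [[517.6, 360.8], [517.6, 367.4], [517.9, 369.7], [518.3, 461.1]]
-1 [[517.6, 365.6], [517.6, 372.1], [517.9, 375.3], [518.3, 467.9]]
0 [[517.6, 370.4], [517.5, 376.8], [517.9, 380.9], [518.3, 474.7]]
1 [[517.6, 375.2], [517.5, 381.5], [517.8, 386.5], [518.3, 481.5]]
```

>>> move_arm([
  [10,[-0.1,-0.24,0],[0,0,0.5]],
  [10,[-0.2,-0.5,0],[0,0,0.9]],
  [10,[-0.2,-0.5,0],[0,0,0.9]],
  [10,[-0.2,-0.5,0],[0,0,0.9]],
  [10,[-0.2,-0.5,0],[0,0,0.9]],
  [10,[-0.14,-0.17,-0.3],[0,0,0.5]],
  [10,[0,0,-0.4],[0,0,0]],
  [10,[0,0,0],[0,0,0]],
  [10,[0,0,0],[0,0,0]],
  [10,[0,0,0],[0,0,0]],
])

```text
time_s: 8.15
ee_pos: [552.1, -183.8, 110.7]
ee_rot: [180.0, 0.0, -156.6]
force: [0.0, -0.2, -1.3]
gripper_width: 15.7
gripper_force: 40.0
```

>>> move_arm([
  [10,[0.07,0.01,0],[0,0,0]],
  [10,[0,0,-0.15],[0,0,0]],
  [10,[0,0,-0.15],[0,0,0]],
  [10,[0,0,0],[0,0,0]],
  [10,[0,0,0],[0,0,0]],
])

```text
time_s: 8.57
ee_pos: [554.2, -184.2, 102.9]
ee_rot: [-180.0, 0.1, -156.7]
force: [2.1, 0.7, -2.8]
gripper_width: 15.6
gripper_force: 40.0
```

```bash
python3 - <<'E'
from h import *
s=state();print(s["ee_pos"],s["force"],s["torque"])
ci=camera_info("side");b=grab_frame("side");u=proj(ci,[552,-184,100])[0].astype(int);o=u-[40,40]
im=cv2.resize(b[o[1]:o[1]+60,o[0]:o[0]+80],(800,600),interpolation=3);cv2.imwrite("pics/s5.png",im)
E
```

```text
[ 554.15916117 -184.20243725  102.87650893] [ 2.05162801  0.66695504 -2.77137426] [ 0.18097975 -0.56377191 -0.00967908]
```

>>> move_arm([
  [10,[0,0,-0.1],[0,0,0]],
  [10,[0,0,-0.1],[0,0,0]],
  [10,[0,0,0],[0,0,0]],
  [10,[0,0,0],[0,0,0]],
])

```text
time_s: 8.95
ee_pos: [554.3, -184.3, 98.3]
ee_rot: [-180.0, 0.1, -156.7]
force: [3.1, 1.3, -1.9]
gripper_width: 15.8
gripper_force: 40.0
```

Going in with little resistance. I'll continue down with a slight +x relief.

>>> move_arm([
  [10,[0.02,0.01,-0.15],[0,0,0]],
  [10,[0,0,-0.2],[0,0,0]],
  [10,[0,0,-0.2],[0,0,0]],
  [10,[0,0,0],[0,0,0]],
  [10,[0,0,0],[0,0,0]],
])

```text
time_s: 9.37
ee_pos: [554.3, -184.2, 83.5]
ee_rot: [180.0, 0.0, -156.7]
force: [5.0, 1.1, -4.9]
gripper_width: 15.8
gripper_force: 40.0
```

>>> move_arm([
  [10,[0.03,0.01,-0.2],[0,0,0]],
  [10,[0,0,-0.15],[0,0,0]],
  [10,[0,0,-0.1],[0,0,0]],
  [10,[0,0,-0.06],[0,0,0]],
  [10,[0,0,0],[0,0,0]],
  [10,[0,0,0],[0,0,0]],
])

```text
time_s: 9.87
ee_pos: [554.4, -184.1, 71.1]
ee_rot: [180.0, -0.0, -156.7]
force: [3.6, -0.1, -2.2]
gripper_width: 15.7
gripper_force: 40.0
```

>>> move_arm([
  [10,[0.01,0,-0.06],[0,0,0]],
  [10,[0,0,-0.04],[0,0,0]],
  [10,[0,0,0],[0,0,0]],
  [10,[0,0,0],[0,0,0]],
  [10,[0,0,0],[0,0,0]],
])

```text
time_s: 10.28
ee_pos: [554.5, -184.0, 69.5]
ee_rot: [180.0, -0.0, -156.7]
force: [-0.5, 0.1, 3.0]
gripper_width: 15.5
gripper_force: 40.0
```

Home: z is 69.5 as predicted, with upward contact force. Now a clockwise turn of 35° with light pressure.

>>> move_arm([
  [10,[0,0,-0.03],[0,0,0]],
  [10,[0,0,0],[0,0,0]],
  [10,[0,0,0],[0,0,0]],
  [10,[0,-0.005,0],[0,0,-0.4]],
  [10,[0,-0.005,0],[0,0,-0.8]],
  [10,[0,-0.005,0],[0,0,-0.8]],
  [10,[0,-0.005,0],[0,0,-0.8]],
  [10,[0,-0.005,0],[0,0,-0.8]],
  [10,[0,-0.005,0],[0,0,-0.8]],
  [10,[0,-0.005,0],[0,0,-0.8]],
  [10,[0,-0.005,0],[0,0,-0.8]],
  [10,[0,-0.005,0],[0,0,-0.8]],
  [10,[0,-0.005,0],[0,0,-0.8]],
  [10,[0,-0.005,0],[0,0,-0.75]],
  [10,[0,0,0],[0,0,-0.4]],
  [10,[0,0,0],[0,0,0]],
  [10,[0,0,0],[0,0,0]],
  [10,[0,0,0],[0,0,0]],
  [10,[0,0,0],[0,0,0]],
  [10,[0,0,0],[0,0,0]],
])

```text
time_s: 11.95
ee_pos: [554.9, -185.1, 69.5]
ee_rot: [180.0, 0.0, 168.3]
force: [0.1, 1.3, 7.5]
gripper_width: 15.9
gripper_force: 40.0
```

>>> move_arm([
  [45,[0,0,0],[0,0,0]],
  [45,[0,0,0],[0,0,0]],
  [45,[0,0,0],[0,0,0]],
  [45,[0,0,0],[0,0,0]],
  [45,[0,0,0],[0,0,0]],
  [45,[0,0,0],[0,0,0]],
  [45,[0,0,0.4],[0,0,0]],
  [45,[0,0,0.8],[0,0,0]],
  [45,[0,0,0.8],[0,0,0]],
  [45,[-0.6,0,0.8],[0,0,0]],
  [45,[-0.8,0,0.8],[0,0,0]],
  [45,[-0.4,0,0.4],[0,0,0]],
  [45,[0,0,0],[0,0,0]],
  [45,[0,0,0],[0,0,0]],
])

```text
time_s: 13.12
ee_pos: [510.3, -185.5, 169.1]
ee_rot: [-180.0, 0.1, 168.3]
force: [1.0, -0.3, -0.9]
gripper_width: 44.9
gripper_force: 0.0
```

```bash
python3 - <<'E'
from h import *
s=state();ci=camera_info("wrist");a=grab_frame("wrist");b=grab_frame("side");cs=camera_info("side")
print(s["time_s"],s["ee_pos"],s["gripper_width"])
print("wrist",fitknob(a,ci,[552,-184.5,-.2],115));print("side",fitknob(b,cs,[552,-184.5,-.2],115,roi=25))
u=proj(ci,[552,-184,100])[0].astype(int);o=(u-[50,50]).clip(0);v=proj(cs,[552,-184,100])[0].astype(int)-[33,40]
c=np.zeros((600,800,3),np.uint8);A=cv2.resize(a[o[1]:o[1]+150,o[0]:o[0]+100],None,fx=4,fy=4,interpolation=3);c[:A.shape[0],:400]=A[:600]
B=cv2.resize(b[v[1]:v[1]+100,v[0]:v[0]+67],(400,600),interpolation=3);c[:,400:]=B;cv2.imwrite("pics/end.png",c)
E
```

```text
13.1167 [ 510.28756442 -185.45851635  169.05038257] 44.89679921829581
wrist (array([ 552.74071318, -184.51995715]), np.float64(-11.519588275920762), np.float64(0.13924367643375912))
side (array([ 555.29617485, -186.72375662]), np.float64(-17.863476073922442), np.float64(0.061399959538741666))
```

View pics/end.png

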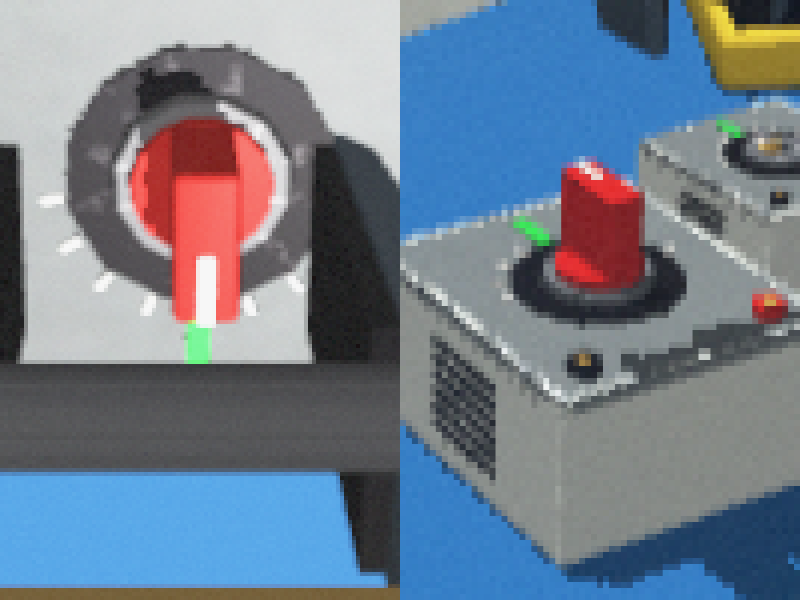

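The red knob stands home on the hub, flange flush, with its pointer line at (206,290) aimed at the green mark at (199,345). The gripper is clear.

```bash
python3 -c "
from workcell import *
print(job_done())"
```

```text
the job is handed in; nothing more can be done
None
```

The red knob is fully home on the middle-sized box's hub, its pointer on the green mark to within a few degrees in the last pictures, the gripper is clear, and I handed the job in after about 13 s of robot time; no verdict came back.

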